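# Hold the light stage's sprung shutter at half for a larva light-choice test

## Task

The larvae in the glass cup on the light stage are to be shown green light on one half of their cup while the other half stays dark. With the shutter still shut, turn the black filter selector to the green dot; then draw the red shutter tab out to the half mark and finish while still holding it there against its spring, the shutter half open. Never open it clearly past half, since that would light the dark side, and leave the cup on the stage and the things round about where they are.

Things in the scene. Friction and masses are not known exactly. Their poses are not given: they have to be found in the camera images.
- light_stage: Low lamp house fixed on the desk, turned a little: white case, grey deck, 240 mm (its x) by 215 mm (its y), deck 60 mm above the desk. Origin: middle of its underside; x axis to its back, away from the user, y to the left, z up. On the deck at (0, 67.5) mm the lamp window and sample stage, at (0, -17.5) mm the selector; the shutter's red tab in front of the stage, a scale right of it.
- selector (a joint): Filter selector, a black bar knob with a white pointer line on a vertical axis; rad, growing clockwise seen from above. Detents: 0 white dot (leftmost), 0.785 blue, 1.571 green, 2.356 red; stops 0.12 rad beyond the outer ones. When let go, the detent spring (about 0.1 N m) pulls it into the nearest one. Starts on white or blue.
- selector_grip (a point): Grip point of the selector knob, on its axis, 91 mm above the desk. The bar is 12 mm thick, 40 mm long, its top 98.5 mm above the desk; its foot is a round skirt of 42 mm diameter whose top is 67.5 mm above the desk. The point's x axis points along the bar to the white pointer end and turns with the knob; z up.
- selector_pointer (a point): The pointer end of the selector's bar, 20 mm from the knob's axis, 91 mm above the desk; it turns with the knob.
- green_dot (a point): The green dot on the deck, 13 mm wide, 37 mm from the knob's axis; third of four dots (white, blue, green, red from left to right) in an arc on the far side of the knob. The selector is on green when its pointer points to this dot.
- shutter (a joint): Travel of the shutter blade in m: 0 shut (covers the window), 0.024 half open (its edge at the middle of the cup), 0.048 fully open. Slides along the light stage's -x axis, towards the user. A spring always pulls it shut: about 3.6 N at 0, 7.9 N at half, 12.2 N fully open; friction about 0.4 N.
- tab_grip (a point): Grip point in the middle of the shutter's upright red tab, 89 mm above the desk; moves with it; axes as the light stage's. Tab: 12 mm thick (x), 30 mm wide (y), top 97 mm above the desk; blade and guide rails round its foot reach 66 mm. The sample cup's middle is 62 mm behind the shut tab; its nest ring (55 mm across) reaches 74 mm, its rim 99 mm above the desk.
- half_mark (a point): Where tab_grip stands when the shutter is exactly half open: level with the broad orange line (between two white lines) of the scale on the deck, beside the picture of a half-black disc; 24 mm in front of the shut tab, 89 mm above the desk.
- stage_center (a point): Middle of the sample stage, on its glass plate, 68.5 mm above the desk; the cup stands here.
- sample_cup: Clear glass cup with larvae in water, 48 mm wide, 30 mm high, standing loose in the ring-shaped nest of the sample stage. Origin: middle of its underside.
- spare_cup: Another clear glass cup, 46 mm wide, 32 mm high, on the desk to the right of the light stage. Origin: middle of its underside.
- sample_vial: Small glass vial with a grey screw cap, 27 mm wide, 56 mm high, standing on the desk to the left of the light stage. Origin: middle of its underside.
- forceps: Fine steel forceps, 126 mm long, 10 mm high, lying on the desk in front of the light stage. Origin: middle of its underside; it lies along its y axis.
Things that resemble listed ones, but are neither listed nor needed, are in the scene too. What is shaped like the sample_cup but blue or purple is not meant.

How it is judged (in metres and radians):
On the way, in this order (a step that is already met when the one before it is completed fails the run):
1. the selector stands on green while the shutter is shut (value of joint selector between 1.421 and 1.721 rad and value of joint shutter below 0.005 m), for 0.3 s.
2. the shutter is drawn half open and held there by the fingers (value of joint selector between 1.421 and 1.721 rad and value of joint shutter between 0.02 and 0.028 m and contact force between the fingers and shutter above 2 N), for 0.3 s.
At the end, for the whole second after the job is handed in: The selector is within 0.15 rad of green; the shutter stands still within 4 mm of half travel (20 to 28 mm), held there by the fingers (they press on it with more than 2 N); the sample cup is still on the middle of its stage (within 8 mm) (all of step 2 and velocity of joint shutter between -0.01 and 0.01 m/s and horizontal distance between sample_cup and stage_center below 0.008 m); the arm keeps its last pose, push and grip.
It fails at once if the shutter is opened (more than 6 mm) while the selector is not on green (value of joint shutter above 0.006 m and not (value of joint selector between 1.321 and 1.821 rad)).
It fails at once if the shutter is opened more than 8 mm past half (value of joint shutter above 0.032 m).
It fails at once if the sample cup is shifted from its stage or tipped (horizontal distance between sample_cup and stage_center above 0.012 m or angle between sample_cup's own z axis and vertical above 0.3 rad).
It fails at once if the spare cup, the vial or the forceps are disturbed (moved 30 mm or tipped) (distance of any of spare_cup, sample_vial, forceps from where it was at the start of the episode above 0.03 m or angle between any of spare_cup, sample_vial, forceps's own z axis and vertical above 0.5 rad).
It also fails if it takes over 51 s, if anything falls off the work surface, if the arm or the gripper's body presses on something with over 40 N, if the wrist force passes 120 N, or if a joint passes its speed limit or range.

## Robot

A 7-joint arm with a two-finger parallel gripper is mounted at the origin on a cart in front of the work surface, level with it; the furniture and walls round the work are solid. World frame = base frame: x ahead of the robot, y to its left, z up, the work surface at z = 0. Lengths are in m, angles in degrees, forces in N, time in s.
With the tool pointing down it reaches from about 0.425 to 0.875 m from the base axis. Payload 4.7 kg.
Tool frame: the origin (TCP) lies on the mounting face of the last link; the fingertips stand 182 mm ahead of it and the grasp point (between the pads) lies 164 mm ahead of it; z points along the fingers, y is the line along which they close (so a half turn about z gives the same grasp; the last joint's range is limited). The gripper opens to 87 mm and grips with 3 to 60 N. Pads are 19 mm wide; open, the fingers measure 117 mm over their backs; the gripper's body (75 mm by 190 mm) begins 51 mm behind the grasp point.
Start: joints at [-70.869, 18.392, -4.016, 83.108, 1.295, 78.541, -3.26], TCP at [0.204, 0.617, 0.405] pointing down, gripper open.
Joint ranges: [-163.93, 163.93], [-17.29, 119.83], [-79.2, 71.16], [3.27, 140.29], [-89.18, 269.18], [5.43, 117.66], [-154.24, 154.24]. Speed limits (degrees/s): [147.25, 147.25, 180, 180, 180, 180, 180].

## Interface

Orientations are given as [roll, pitch, yaw] about the fixed x, y, z axes, in that order (R = Rz(yaw) Ry(pitch) Rx(roll)).
In Python, from cell import env gives the robot as it stands.
- The arm moves only by the tool servo_tool, never from a script. Its argument "plan" is a list of rows, each an object with "xyz": the shift along the tool's x, y, z in cm, a list of three; "twist": the turn, a rotation vector about the tool's x, y, z in degrees, a list of three; "jaw": the closure, from 0 (fully open) to 1 (shut). In form: [{"xyz": [x, y, z], "twist": [wx, wy, wz], "jaw": jaw}, ...]. A call has 1 to 10 rows; each row is the pose to reach, as a shift and turn from the pose commanded when the call began, along the tool's axes at that moment; what a row does not reach only later rows make up. A row lasts 1/12 s, in which the tool goes at most 41.7 mm and 7.16 degrees, less where a joint would pass 70% of its speed; a pose out of reach is approached as far as the arm can. A call with a gripper value outside its range is refused whole. The fingers move at their own pace and stop on an object; "newtons" is the grip in N (left out, the last holds). Time passes only in rows, so rows that repeat a pose let the fingers close. It gives the time, the measured TCP pose, the force, the opening and the grip force at its end, in the units of the state.
- env.get_obs(): the state, without advancing time (a new reading comes with each control period).
- env.read_camera(name): name is "scene" or "top" or "wrist"; returns a dict with "img" (420x560x3 uint8, red, green, blue), "camera_matrix" (3x3 intrinsics, pixels), "R" (3x3) and "t" (3): a world point X has camera coordinates R X + t. Camera axes: x right, y down, z forward; pixel columns grow to the right and rows downward; lengths in m; the calibration is good to about 2 mm. A picture is of the moment at which its call begins. There is no depth.
- env.sign_off(): hands the job in; it is judged then, once.
The state is a dict: "time_s": time; "qpos": joint angles; "joint_velocities": joint speeds; "effort": joint torques, N m; "tool_pos": TCP position; "tool_rot": TCP orientation; "force": force on the tool from outside, world axes, zero at the start; "wrist_torque": the same for the moment, N m; "grip_width": finger opening in m; "grasp_force": force on a finger pad.
Only numpy, scipy, OpenCV 4.12 (cv2) and the standard library are available. Lean on these libraries where they do the work, as an engineer would, in place of code of your own. Each camera call takes 0.05 s, during which the arm holds its last target. There are 200 camera calls.

## Working session

There is one attempt and no reset: what is moved stays moved. The work goes in short steps, Python scripts to look and compute and a tool call to move; the robot and the scene stay as the last step left them, time stands still between calls to the robot, and variables do not carry over. Pictures are saved under pics/ and viewed, at most 10 in all, crops included, and the job is handed in when it is done.

Besides the shell and the picture viewer there is one more tool, called after "Request:" in YAML: its name, and indented under it one key for each argument. servo_tool: Moves the arm, as the interface text tells. Its arguments: {"type":"object","properties":{"plan":{"type":"array","items":{"type":"object","properties":{"xyz":{"type":"array","items":{"type":"number"}},"twist":{"type":"array","items":{"type":"number"}},"jaw":{"type":"number"}}}},"newtons":{"type":"number"}},"required":["plan"]}

```bash
mkdir -p pics
python3 - <<'E'
from cell import env
import cv2,numpy as np
o=env.get_obs(); print({k:np.round(v,3) for k,v in o.items()})
for n in ("top","scene"):
    c=env.read_camera(n); cv2.imwrite(f"pics/{n}0.png",c["img"][:,:,::-1]); print(n,c["camera_matrix"],c["R"],c["t"])
E
```

```text
{'time_s': np.float64(0.0), 'qpos': array([-70.871,  18.439,  -4.016,  83.174,   1.294,  78.542,  -3.26 ]), 'joint_velocities': array([-0.038,  0.013,  0.012, -0.008, -0.073, -0.051, -0.082]), 'effort': array([ 1.0000e-03, -4.9127e+01, -4.0400e-01, -3.1253e+01, -6.4000e-02,
        4.3000e-02,  0.0000e+00]), 'tool_pos': array([0.204, 0.617, 0.404]), 'tool_rot': array([-1.79889e+02,  4.00000e-03,  1.61681e+02]), 'force': array([-0.068, -0.627, -0.393]), 'wrist_torque': array([-0.003,  0.02 , -0.012]), 'grasp_force': np.float64(0.0), 'grip_width': np.float64(0.087)}
top [[487.60947561   0.         278.77512012]
 [  0.         487.60947561 209.15631343]
 [  0.           0.           1.        ]] [[ 0.049711   -0.99876007 -0.00267107]
 [-0.97385639 -0.0478776  -0.22206186]
 [ 0.22165863  0.01364016 -0.97502892]] [0.09925645 0.51892489 0.88545432]
scene [[407.34486476   0.         275.04850609]
 [  0.         407.34486476 210.75876337]
 [  0.           0.           1.        ]] [[ 0.69626073 -0.7177624   0.00617604]
 [-0.51591639 -0.50640647 -0.69092892]
 [ 0.49905038  0.47788035 -0.72289632]] [-0.25183965  0.35952468  0.64497292]
```

View pics/top0.png

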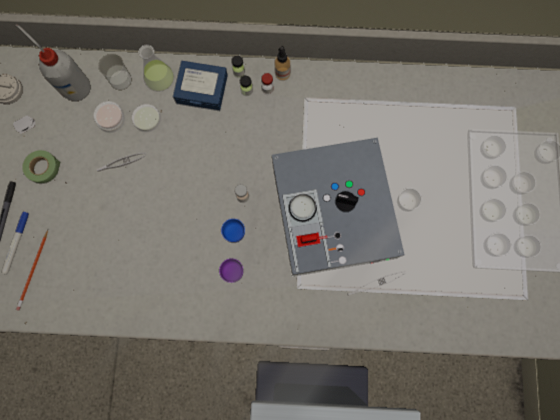

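View pics/scene0.png

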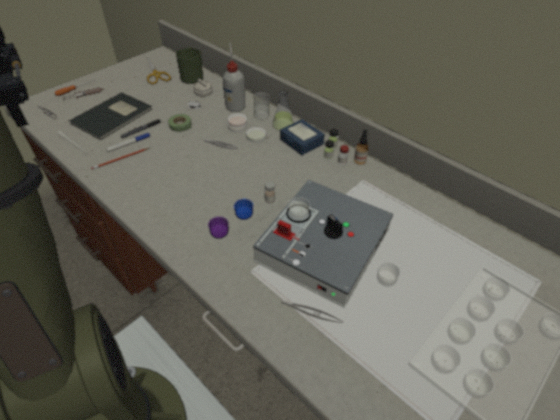

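The top view shows the stage with deck corners near (273,153), (378,139), (402,256), (295,273). The knob is near (346,201), the dots are white (327,198), blue (335,186), green (349,184) and red (361,192), and the tab is near (308,240).

```bash
cat > h.py <<'E'
import cv2,numpy as np
from cell import env
def ray(c,uv,z):
    d=c["R"].T@np.linalg.inv(c["camera_matrix"])@np.array([*uv,1.]); o=-c["R"].T@c["t"]
    return o+d*(z-o[2])/d[2]
def proj(c,X):
    p=c["camera_matrix"]@(c["R"]@np.asarray(X)+c["t"]); return p[:2]/p[2]
def blobs(m,lo=6):
    n,l,s,ce=cv2.connectedComponentsWithStats(m.astype(np.uint8)); return [(int(s[i,4]),ce[i],s[i,:4]) for i in range(1,n) if s[i,4]>=lo]
def hue(img,a,b,smin=120,vmin=60):
    h=cv2.cvtColor(img,cv2.COLOR_RGB2HSV); H=h[...,0]
    k=(H>=a)&(H<=b) if a<=b else (H>=a)|(H<=b)
    return k&(h[...,1]>=smin)&(h[...,2]>=vmin)
E
python3 - <<'E'
from h import *
c=env.read_camera("top"); im=c["img"]
roi=np.zeros(im.shape[:2],bool); roi[130:280,265:410]=1
P={}
for n,a,b in(("green",45,85),("blue",95,125),("red",172,6)):
    for s,ce,bb in blobs(hue(im,a,b)&roi): print(n,s,ce.round(1),bb,ray(c,ce,.06 if s<60 else .097).round(4))
g=cv2.cvtColor(im,cv2.COLOR_RGB2GRAY)
hs=cv2.cvtColor(im,cv2.COLOR_RGB2HSV)
for s,ce,bb in blobs((g<28)&roi,30): print("dark",s,ce.round(1),bb,ray(c,ce,.09).round(4))
deck=((g>40)&(g<110)&roi).astype(np.uint8); deck=cv2.morphologyEx(deck,cv2.MORPH_CLOSE,np.ones((5,5)))
ct=max(cv2.findContours(deck,0,2)[0],key=cv2.contourArea); r=cv2.minAreaRect(ct)
B=cv2.boxPoints(r); print(r); W=np.array([ray(c,p,.06)for p in B]); print(W.round(4),W.mean(0))
cv2.imwrite("pics/crop1.png",cv2.resize(im[135:285,265:415,::-1],(600,600),interpolation=cv2.INTER_CUBIC))
E
```

```text
green 37 [348.9 183.5] [346 181   7   6] [ 0.5711 -0.0097  0.06  ]
blue 40 [334.5 186. ] [331 183   8   7] [0.5647 0.0184 0.06  ]
red 39 [360.9 191.7] [358 189   7   7] [ 0.5557 -0.0334  0.06  ]
red 238 [308.  239.2] [296 233  27  14] [0.451 0.068 0.097]
dark 276 [346.2 201.7] [336 192  22  19] [ 0.5267 -0.0012  0.09  ]
((336.5987854003906, 205.6931915283203), (123.88416290283203, 113.59049987792969), 79.62415313720703)
[[ 0.6222  0.1484  0.06  ]
 [ 0.6761 -0.0726  0.06  ]
 [ 0.4332 -0.1154  0.06  ]
 [ 0.3843  0.0938  0.06  ]] [0.5289471  0.01354951 0.06      ]
```

View pics/crop1.png

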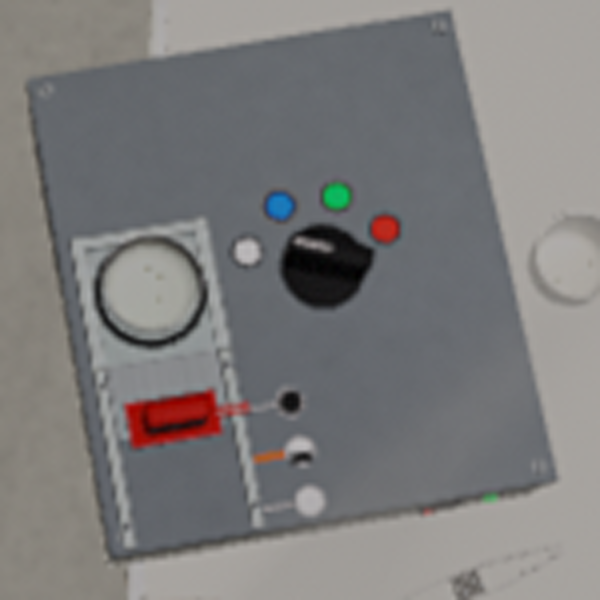

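Run:
```python
from h import *
from scipy.optimize import least_squares
c=env.read_camera("top")
D=np.array([ray(c,p,.06)[:2] for p in((265+247/4,135+251/4),(334.5,186),(348.9,183.5),(360.9,191.7))])
f=lambda p:(p[:2]+.037*np.c_[np.cos(p[2]-np.arange(4)*np.pi/4),np.sin(p[2]-np.arange(4)*np.pi/4)]-D).ravel()
r=least_squares(f,[.527,0,1.3]); k=r.x; print(k[:2],np.degrees(k[2]),(r.fun*1e3).round(1))
cr=np.array([[265+x/4,135+y/4] for x,y in((29,78),(450,12),(555,480),(112,562))])
W=np.array([ray(c,p,.06)[:2] for p in cr]); print(W.round(4)); m=W.mean(0)
for a,b in((2,1),(3,0)):
    d=W[b]-W[a]; print(np.degrees(np.arctan2(d[1],d[0])),np.hypot(*d))
for a,b in((1,0),(2,3)):
    d=W[b]-W[a]; print(np.degrees(np.arctan2(d[1],d[0]))-90,np.hypot(*d))
for y in(12,13,14):
    y=np.radians(y);R=np.array([[np.cos(y),-np.sin(y)],[np.sin(y),np.cos(y)]])
    print("knob",m+R@[0,-.0175],"stage",m+R@[0,.0675],"tab",m+R@[-.062,.0675])
# bar pointer: line px on top
print("pointer line mid",ray(c,(265+312/4,135+243/4),.0985), "barend", ray(c,(265+371/4,135+258/4),.0985))
print("tab", ray(c,(265+175/4,135+408/4),.097))
```

```text
[ 0.53443327 -0.00340932] 80.58556117436657 [ 0.2  0.3 -0.2 -0.2 -0.2  0.2  0.2 -0.2]
[[ 0.6234  0.1432]
 [ 0.6684 -0.065 ]
 [ 0.4359 -0.1157]
 [ 0.387   0.0918]]
12.297036460167842 0.2379596752664535
12.268449696239987 0.2420045930571098
12.170753216879916 0.21300077234884357
13.258168261256955 0.21315098849494676
knob [ 0.53229326 -0.00354295] stage [0.51462077 0.0795996 ] tab [0.45397562 0.06670907]
knob [ 0.53259145 -0.00347684] stage [0.51347061 0.07934461] tab [0.45305967 0.06539765]
knob [ 0.53288844 -0.00340554] stage [0.51232508 0.07906959] tab [0.45216674 0.06407044]
pointer line mid [0.53574187 0.00600434 0.0985    ] barend [ 0.52988876 -0.02152396  0.0985    ]
tab [0.45511003 0.06682915 0.097     ]
```

Request:
servo_tool:
  plan:
    - {"xyz":[-50.8,-48.5,0],"twist":[0,0,81.7],"jaw":0.4}
    - {"xyz":[-50.8,-48.5,0],"twist":[0,0,81.7],"jaw":0.4}
    - {"xyz":[-50.8,-48.5,0],"twist":[0,0,81.7],"jaw":0.4}
    - {"xyz":[-50.8,-48.5,0],"twist":[0,0,81.7],"jaw":0.4}
    - {"xyz":[-50.8,-48.5,0],"twist":[0,0,81.7],"jaw":0.4}
    - {"xyz":[-50.8,-48.5,0],"twist":[0,0,81.7],"jaw":0.4}
    - {"xyz":[-50.8,-48.5,0],"twist":[0,0,81.7],"jaw":0.4}
    - {"xyz":[-50.8,-48.5,0],"twist":[0,0,81.7],"jaw":0.4}
    - {"xyz":[-50.8,-48.5,0],"twist":[0,0,81.7],"jaw":0.4}
    - {"xyz":[-50.8,-48.5,0],"twist":[0,0,81.7],"jaw":0.4}

```text
time_s: 1.03
tool_pos: [0.4004, 0.2471, 0.4048]
tool_rot: [180.0, -0.0, 89.7]
force: [0.2, 0.2, 1.3]
grip_width: 0.0526
grasp_force: 0.0
```

Request:
servo_tool:
  plan:
    - {"xyz":[-25,13.5,0],"twist":[0,0,9.5],"jaw":0.4}
    - {"xyz":[-25,13.5,0],"twist":[0,0,9.5],"jaw":0.4}
    - {"xyz":[-25,13.5,0],"twist":[0,0,9.5],"jaw":0.4}
    - {"xyz":[-25,13.5,0],"twist":[0,0,9.5],"jaw":0.4}
    - {"xyz":[-25,13.5,0],"twist":[0,0,9.5],"jaw":0.4}
    - {"xyz":[-25,13.5,0],"twist":[0,0,9.5],"jaw":0.4}
    - {"xyz":[-25,13.5,0],"twist":[0,0,9.5],"jaw":0.4}
    - {"xyz":[-25,13.5,0],"twist":[0,0,9.5],"jaw":0.4}
    - {"xyz":[-25,13.5,0],"twist":[0,0,9.5],"jaw":0.4}
    - {"xyz":[-25,13.5,0],"twist":[0,0,9.5],"jaw":0.4}

```text
time_s: 1.87
tool_pos: [0.5351, -0.0, 0.4044]
tool_rot: [-179.9, -0.0, 80.6]
force: [-0.3, 0.2, 0.0]
grip_width: 0.0526
grasp_force: 0.0
```

Run:
```python
from h import *
o=env.get_obs(); print(o["tool_pos"],o["tool_rot"],o["qpos"])
c=env.read_camera("wrist"); cv2.imwrite("pics/w1.png",c["img"][:,:,::-1]); print(c["camera_matrix"],c["R"],c["t"])
print(proj(c,[.5344,-.0034,.0985]),proj(c,[.5344,-.0034,.0]),proj(c,[.4535,.066,.097]))
for n,a,b in(("green",45,85),("blue",95,125),("red",172,6)):
    for s,ce,bb in blobs(hue(c["img"],a,b),40): print(n,s,ce.round(1),bb,ray(c,ce,.06 if n!='red' else .06).round(4),ray(c,ce,.097).round(4))
```

```text
[ 5.35053037e-01 -4.91077861e-05  4.04429017e-01] [-1.79944827e+02 -2.44576192e-02  8.05730678e+01] [-34.76033621   4.27363313  33.80524995 100.61931993  -2.48529484
  75.8901522   -9.84741072]
[[291.55323479   0.         280.97478362]
 [  0.         291.55323479 211.30910503]
 [  0.           0.           1.        ]] [[ 0.98654318 -0.16348632 -0.00218348]
 [-0.15604531 -0.94545987  0.28592919]
 [-0.0488099  -0.28174077 -0.95824826]] [-0.52654295  0.04826343  0.41541854]
[281.96649339 207.61564329] [281.88732247 187.46999036] [187.68679455 152.14918908]
green 112 [312.3 199.3] [307 194  12  12] [ 0.5684 -0.0102  0.06  ] [ 5.66e-01 -2.00e-04  9.70e-02]
blue 1234 [192.1  13.6] [167   0  48  33] [0.4789 0.1914 0.06  ] [0.4867 0.1783 0.097 ]
blue 120 [303.5 176.6] [298 171  12  12] [0.5623 0.0174 0.06  ] [0.5605 0.0242 0.097 ]
red 109 [509.2   2.7] [499   0  23   8] [0.7789 0.1506 0.06  ] [0.7524 0.1421 0.097 ]
red 73 [517.3  37.7] [513  27  14  19] [0.7885 0.1191 0.06  ] [0.7608 0.1142 0.097 ]
red 871 [195.8 151. ] [178 127  38  56] [0.4504 0.0644 0.06  ] [0.4615 0.0658 0.097 ]
red 101 [302.2 221. ] [297 216  11  11] [ 0.5533 -0.0341  0.06  ] [ 0.5526 -0.0214  0.097 ]
```

View pics/w1.png

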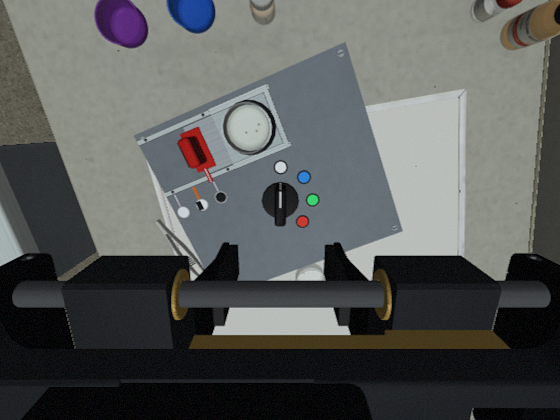

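The wrist view shows the knob at (280,203), with its pointer up at the white dot (280,168). The bar lines up with the jaws, so I'm descending.

Request:
servo_tool:
  plan:
    - {"xyz":[-0.4,-0.15,4],"twist":[0,0,0],"jaw":0.4}
    - {"xyz":[-0.4,-0.15,7],"twist":[0,0,0],"jaw":0.4}
    - {"xyz":[-0.4,-0.15,10],"twist":[0,0,0],"jaw":0.4}
    - {"xyz":[-0.4,-0.15,12],"twist":[0,0,0],"jaw":0.4}
    - {"xyz":[-0.4,-0.15,13.5],"twist":[0,0,0],"jaw":0.4}
    - {"xyz":[-0.4,-0.15,14.5],"twist":[0,0,0],"jaw":0.4}
    - {"xyz":[-0.4,-0.15,14.9],"twist":[0,0,0],"jaw":0.4}
    - {"xyz":[-0.4,-0.15,14.9],"twist":[0,0,0],"jaw":0.4}
    - {"xyz":[-0.4,-0.15,14.9],"twist":[0,0,0],"jaw":0.4}

```text
time_s: 2.67
tool_pos: [0.5335, -0.0038, 0.2565]
tool_rot: [179.9, -0.0, 80.6]
force: [-0.6, -1.0, -0.3]
grip_width: 0.0522
grasp_force: 0.0
```

Request:
servo_tool:
  plan:
    - {"xyz":[0,0,0],"twist":[0,0,0],"jaw":0.7}
    - {"xyz":[0,0,0],"twist":[0,0,0],"jaw":0.8}
    - {"xyz":[0,0,0],"twist":[0,0,0],"jaw":1}
    - {"xyz":[0,0,0],"twist":[0,0,0],"jaw":1}
    - {"xyz":[0,0,0],"twist":[0,0,0],"jaw":1}
    - {"xyz":[0,0,0],"twist":[0,0,0],"jaw":1}
    - {"xyz":[0,0,0],"twist":[0,0,0],"jaw":1}
    - {"xyz":[0,0,0],"twist":[0,0,0],"jaw":1}
  newtons: 20

```text
time_s: 3.33
tool_pos: [0.533, -0.0044, 0.2558]
tool_rot: [-180.0, -0.0, 80.5]
force: [-1.4, -0.4, 1.2]
grip_width: 0.0119
grasp_force: 20.0
```

Request:
servo_tool:
  plan:
    - {"xyz":[0,0,0],"twist":[0,0,6],"jaw":1}
    - {"xyz":[0,0,0],"twist":[0,0,12],"jaw":1}
    - {"xyz":[0,0,0],"twist":[0,0,18],"jaw":1}
    - {"xyz":[0,0,0],"twist":[0,0,24],"jaw":1}
    - {"xyz":[0,0,0],"twist":[0,0,30],"jaw":1}
    - {"xyz":[0,0,0],"twist":[0,0,36],"jaw":1}
    - {"xyz":[0,0,0],"twist":[0,0,42],"jaw":1}
    - {"xyz":[0,0,0],"twist":[0,0,45],"jaw":1}
    - {"xyz":[0,0,0],"twist":[0,0,45],"jaw":1}
  newtons: 30

```text
time_s: 4.08
tool_pos: [0.5329, -0.0039, 0.2557]
tool_rot: [-179.9, 0.0, 35.5]
force: [-2.5, 0.9, 2.8]
grip_width: 0.0116
grasp_force: 30.0
```

Request:
servo_tool:
  plan:
    - {"xyz":[0,0,0],"twist":[0,0,6],"jaw":1}
    - {"xyz":[0,0,0],"twist":[0,0,12],"jaw":1}
    - {"xyz":[0,0,0],"twist":[0,0,18],"jaw":1}
    - {"xyz":[0,0,0],"twist":[0,0,24],"jaw":1}
    - {"xyz":[0,0,0],"twist":[0,0,30],"jaw":1}
    - {"xyz":[0,0,0],"twist":[0,0,36],"jaw":1}
    - {"xyz":[0,0,0],"twist":[0,0,42],"jaw":1}
    - {"xyz":[0,0,0],"twist":[0,0,45],"jaw":1}
    - {"xyz":[0,0,0],"twist":[0,0,45],"jaw":1}
    - {"xyz":[0,0,0],"twist":[0,0,45],"jaw":1}

```text
time_s: 4.92
tool_pos: [0.5331, -0.0037, 0.2557]
tool_rot: [-179.9, 0.0, -9.3]
force: [-0.2, 3.0, 1.1]
grip_width: 0.0117
grasp_force: 30.0
```

Request:
servo_tool:
  plan:
    - {"xyz":[0,0,0],"twist":[0,0,0],"jaw":0.65}
    - {"xyz":[0,0,0],"twist":[0,0,0],"jaw":0.65}
    - {"xyz":[0,0,0],"twist":[0,0,0],"jaw":0.65}
    - {"xyz":[0,0,0],"twist":[0,0,0],"jaw":0.65}
    - {"xyz":[0,0,-2],"twist":[0,0,0],"jaw":0.65}
    - {"xyz":[0,0,-5],"twist":[0,0,0],"jaw":0.65}
    - {"xyz":[0,0,-8],"twist":[0,0,0],"jaw":0.65}
    - {"xyz":[0,0,-12],"twist":[0,0,0],"jaw":0.65}
    - {"xyz":[0,0,-12],"twist":[0,0,0],"jaw":0.65}
    - {"xyz":[0,0,-12],"twist":[0,0,0],"jaw":0.65}

```text
time_s: 5.75
tool_pos: [0.534, -0.005, 0.3782]
tool_rot: [-179.9, -0.3, -9.4]
force: [-0.1, 0.4, 0.1]
grip_width: 0.0309
grasp_force: 0.0
```

Request:
servo_tool:
  plan:
    - {"xyz":[-9.1,-5.7,-2],"twist":[0,0,-112],"jaw":0.65}
    - {"xyz":[-9.1,-5.7,-2],"twist":[0,0,-112],"jaw":0.65}
    - {"xyz":[-9.1,-5.7,-2],"twist":[0,0,-112],"jaw":0.65}
    - {"xyz":[-9.1,-5.7,-2],"twist":[0,0,-112],"jaw":0.65}
    - {"xyz":[-9.1,-5.7,-2],"twist":[0,0,-112],"jaw":0.65}
    - {"xyz":[-9.1,-5.7,-2],"twist":[0,0,-112],"jaw":0.65}
    - {"xyz":[-9.1,-5.7,-2],"twist":[0,0,-112],"jaw":0.65}
    - {"xyz":[-9.1,-5.7,-2],"twist":[0,0,-112],"jaw":0.65}
    - {"xyz":[-9.1,-5.7,-2],"twist":[0,0,-112],"jaw":0.65}
    - {"xyz":[-9.1,-5.7,-2],"twist":[0,0,-112],"jaw":0.65}

```text
time_s: 6.58
tool_pos: [0.4523, 0.0666, 0.3944]
tool_rot: [-179.9, 0.1, 62.5]
force: [-0.0, -0.4, 0.4]
grip_width: 0.0305
grasp_force: 0.0
```

Request:
servo_tool:
  plan:
    - {"xyz":[0,0,0],"twist":[0,0,-40.5],"jaw":0.65}
    - {"xyz":[0,0,0],"twist":[0,0,-40.5],"jaw":0.65}
    - {"xyz":[0,0,0],"twist":[0,0,-40.5],"jaw":0.65}
    - {"xyz":[0,0,0],"twist":[0,0,-40.5],"jaw":0.65}
    - {"xyz":[0,0,0],"twist":[0,0,-40.5],"jaw":0.65}
    - {"xyz":[0,0,0],"twist":[0,0,-40.5],"jaw":0.65}
    - {"xyz":[0,0,0],"twist":[0,0,-40.5],"jaw":0.65}
    - {"xyz":[0,0,0],"twist":[0,0,-40.5],"jaw":0.65}
    - {"xyz":[0,0,0],"twist":[0,0,-40.5],"jaw":0.65}

```text
time_s: 7.33
tool_pos: [0.4525, 0.0668, 0.3952]
tool_rot: [-179.9, 0.0, 102.6]
force: [0.3, 0.1, -0.4]
grip_width: 0.0306
grasp_force: 0.0
```

Run:
```python
from h import *
o=env.get_obs(); print(o["tool_pos"],o["tool_rot"])
c=env.read_camera("wrist"); cv2.imwrite("pics/w2.png",c["img"][:,:,::-1])
print(proj(c,[.4535,.066,.097]))
for s,ce,bb in blobs(hue(c["img"],172,6),40): print(s,ce.round(1),bb,ray(c,ce,.06).round(4),ray(c,ce,.097).round(4))
```

```text
[0.45249517 0.06675197 0.39515891] [-1.79948694e+02  2.02864354e-02  1.02560698e+02]
[283.24525419 207.48828058]
794 [283.3 200.9] [274 181  20  52] [0.4544 0.0633 0.06  ] [0.4521 0.0726 0.097 ]
```

View pics/w2.png

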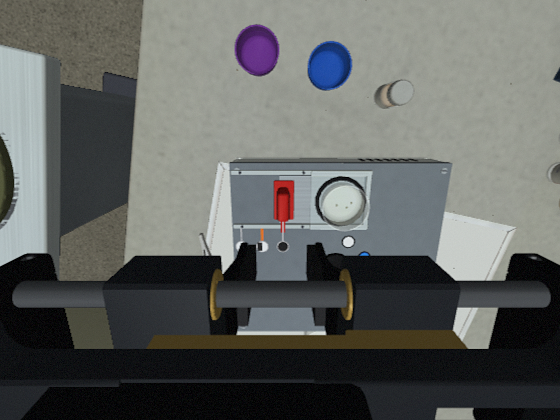

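The tab sits at (283,201), midway between the fingers as predicted. Before drawing, I'm checking the selector.

Run:
```python
from h import *
L=[]
for n in("top","scene"):
    c=env.read_camera(n); u,v=proj(c,[.5335,-.0036,.09]).astype(int)
    L.append(cv2.resize(c["img"][v-35:v+35,u-35:u+35,::-1],(400,400),interpolation=cv2.INTER_CUBIC))
cv2.imwrite("pics/sel.png",np.hstack(L))
```

```text
(no output)
```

View pics/sel.png

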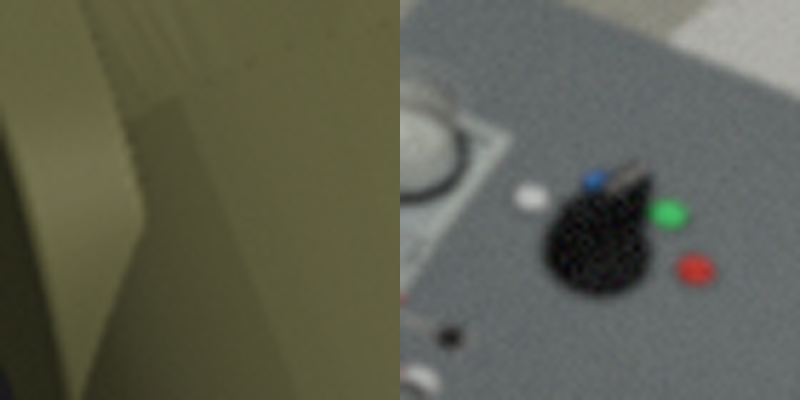

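Run:
```python
from h import *
c=env.read_camera("scene"); u,v=proj(c,[.5335,-.0036,.09]).astype(int)
for n,a in(("blue",35.6),("green",-9.4),("red",-54.4)):
    a=np.radians(a); print(n,[((proj(c,[.5335+r*np.cos(a),-.0036+r*np.sin(a),.0985])-[u-35,v-35])*400/70+[400,0]).round() for r in(.004,.02)])
```

```text
blue [array([605., 178.]), array([607., 146.])]
green [array([612., 181.]), array([645., 162.])]
red [array([615., 187.]), array([660., 192.])]
```

The projected pointer for green matches the picture, (612,181) to (645,162), so the selector is on green. Next, the tab grasp.

Request:
servo_tool:
  plan:
    - {"xyz":[0,0,4],"twist":[0,0,0],"jaw":0.65}
    - {"xyz":[0,0,7],"twist":[0,0,0],"jaw":0.65}
    - {"xyz":[0,0,9.5],"twist":[0,0,0],"jaw":0.65}
    - {"xyz":[0,0,11.5],"twist":[0,0,0],"jaw":0.65}
    - {"xyz":[0,0,13],"twist":[0,0,0],"jaw":0.65}
    - {"xyz":[0,0,13.8],"twist":[0,0,0],"jaw":0.65}
    - {"xyz":[0,0,14.1],"twist":[0,0,0],"jaw":0.65}
    - {"xyz":[0,0,14.1],"twist":[0,0,0],"jaw":0.65}
    - {"xyz":[0,0,14.1],"twist":[0,0,0],"jaw":0.65}

```text
time_s: 8.28
tool_pos: [0.4532, 0.0668, 0.2555]
tool_rot: [179.9, -0.0, 102.7]
force: [0.0, 0.5, 0.0]
grip_width: 0.0304
grasp_force: 0.0
```

Request:
servo_tool:
  plan:
    - {"xyz":[0,0,0],"twist":[0,0,0],"jaw":0.8}
    - {"xyz":[0,0,0],"twist":[0,0,0],"jaw":0.9}
    - {"xyz":[0,0,0],"twist":[0,0,0],"jaw":1}
    - {"xyz":[0,0,0],"twist":[0,0,0],"jaw":1}
    - {"xyz":[0,0,0],"twist":[0,0,0],"jaw":1}
    - {"xyz":[0,0,0],"twist":[0,0,0],"jaw":1}
    - {"xyz":[0,0,0],"twist":[0,0,0],"jaw":1}
  newtons: 25

```text
time_s: 8.87
tool_pos: [0.4534, 0.067, 0.2553]
tool_rot: [179.9, -0.0, 102.7]
force: [3.9, 1.4, -0.1]
grip_width: 0.0116
grasp_force: 25.0
```

Request:
servo_tool:
  plan:
    - {"xyz":[0,-0.3,0],"twist":[0,0,0],"jaw":1}
    - {"xyz":[0,-0.6,0],"twist":[0,0,0],"jaw":1}
    - {"xyz":[0,-0.9,0],"twist":[0,0,0],"jaw":1}
    - {"xyz":[0,-1.2,0],"twist":[0,0,0],"jaw":1}
    - {"xyz":[0,-1.5,0],"twist":[0,0,0],"jaw":1}
    - {"xyz":[0,-1.8,0],"twist":[0,0,0],"jaw":1}
    - {"xyz":[0,-1.8,0],"twist":[0,0,0],"jaw":1}
    - {"xyz":[0,-1.8,0],"twist":[0,0,0],"jaw":1}
    - {"xyz":[0,-1.8,0],"twist":[0,0,0],"jaw":1}
  newtons: 30

```text
time_s: 9.62
tool_pos: [0.4358, 0.0631, 0.2553]
tool_rot: [179.8, -0.0, 102.7]
force: [6.2, 2.2, -2.0]
grip_width: 0.0117
grasp_force: 30.0
```

Run:
```python
from h import *
e=np.array([np.cos(np.radians(12.7)),np.sin(np.radians(12.7))])
for i in range(3):
    c=env.read_camera("wrist"); o=env.get_obs(); print(o["tool_pos"],"s tool",(o["tool_pos"][:2]@e).round(4),"F",(o["force"][:2]@e).round(2))
cv2.imwrite("pics/w3.png",c["img"][:,:,::-1])
print("orange proj est",proj(c,[.43,.045,.06]))
for s,ce,bb in blobs(hue(c["img"],7,22,140,80),8): print(s,ce.round(1),bb,ray(c,ce,.06).round(4),(ray(c,ce,.06)[:2]@e).round(4))
t=cv2.imread("pics/top0.png")[:,:,::-1].copy(); c=env.read_camera("top")
for s,ce,bb in blobs(hue(t,7,22,140,80),5):
    p=ray(c,ce,.06); print("top",s,ce.round(1),p.round(4),(p[:2]@e).round(4))
```

```text
[0.43581035 0.06306963 0.25524771] s tool 0.439 F 6.15
[0.43582529 0.06308068 0.25525346] s tool 0.439 F 6.14
[0.43583426 0.06309006 0.25526446] s tool 0.439 F 7.26
orange proj est [267.03022857 272.47367369]
142 [245.  301.1] [243 279   5  41] [0.4198 0.0203 0.06  ] 0.414
75 [317.2 292.8] [315 280   5  24] [0.4664 0.0374 0.06  ] 0.4632
42 [271.7 311.8] [270 307   5  10] [0.4394 0.016  0.06  ] 0.4322
48 [316.4 313.9] [314 308   6  12] [0.4701 0.0212 0.06  ] 0.4633
top 57 [280.3  65.8] [0.8173 0.1368 0.06  ] 0.8273
top 172 [ 33.1 267.5] [0.3776 0.5815 0.06  ] 0.4962
top 10 [332.3 248.6] [0.4414 0.0195 0.06  ] 0.4349
```

View pics/w3.png

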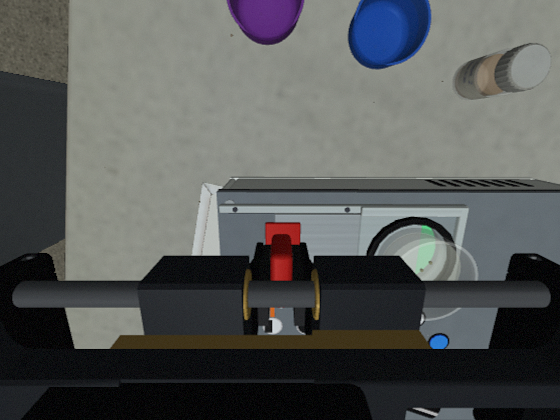

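The wrist view shows the tab gripped and green light on the cup's far side near (425,255). The orange mark at s≈0.433 lies about 6 mm further out, and the force reading agrees.

Request:
servo_tool:
  plan:
    - {"xyz":[0,-0.2,0],"twist":[0,0,0],"jaw":1}
    - {"xyz":[0,-0.4,0],"twist":[0,0,0],"jaw":1}
    - {"xyz":[0,-0.6,0],"twist":[0,0,0],"jaw":1}
    - {"xyz":[0,-0.6,0],"twist":[0,0,0],"jaw":1}
    - {"xyz":[0,-0.6,0],"twist":[0,0,0],"jaw":1}
    - {"xyz":[0,-0.6,0],"twist":[0,0,0],"jaw":1}
    - {"xyz":[0,-0.6,0],"twist":[0,0,0],"jaw":1}
    - {"xyz":[0,-0.6,0],"twist":[0,0,0],"jaw":1}

```text
time_s: 10.48
tool_pos: [0.4301, 0.0618, 0.2553]
tool_rot: [179.8, -0.0, 102.7]
force: [6.8, 3.0, -3.9]
grip_width: 0.012
grasp_force: 30.0
```

Run:
```python
from h import *
e=np.array([np.cos(np.radians(12.7)),np.sin(np.radians(12.7))]); F=[]
for i in range(10):
    c=env.read_camera("wrist"); o=env.get_obs(); F.append(o["force"][:2]@e)
print("s tool",(o["tool_pos"][:2]@e).round(4),"F",np.mean(F),np.std(F),o["grip_width"],o["grasp_force"])
for s,ce,bb in blobs(hue(c["img"],7,22,140,80),8): print(s,ce.round(1),bb,(ray(c,ce,.06)[:2]@e).round(4))
for s,ce,bb in blobs(hue(c["img"],172,6),60): print("red",s,ce.round(1),bb,(ray(c,ce,.065)[:2]@e).round(4))
cv2.imwrite("pics/w4.png",cv2.resize(c["img"][170:350,200:480,::-1],(784,504),interpolation=cv2.INTER_CUBIC))
```

```text
s tool 0.4332 F 7.399129262036274 0.37603958591102965 0.012102348214398297 29.99919891008176
141 [245.  301.3] [243 279   5  41] 0.4083
76 [317.2 293.1] [315 280   5  24] 0.4575
33 [280.4 312.1] [279 308   4   9] 0.4325
46 [316.5 313.9] [314 308   6  12] 0.4577
red 1502 [281.7 248.3] [265 222  35  59] 0.4334
```

View pics/w4.png

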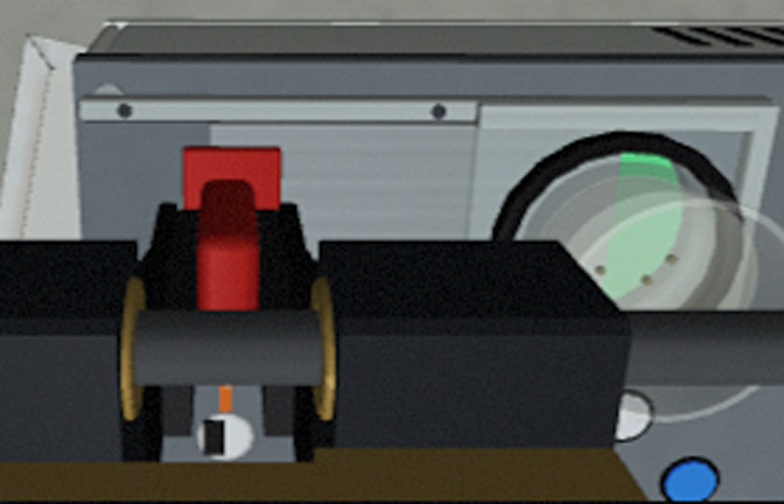

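The tab is level with the orange line (image column 281 against 280), and the edge of the green light runs through the middle of the cup. The grip is firm, so I'm handing in.

```bash
python3 -c "
from cell import env
print(env.sign_off())"
```

```text
the job is handed in; nothing more can be done
None
```

The job is handed in: the selector is on green, and the gripper is still holding the shutter tab within about 1 mm of the half mark; sign-off returned no verdict.

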